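Latch the tube clamp fixture

ROBOT

A 6-joint arm with a two-finger parallel gripper is mounted at the origin on a cart in front of the work surface, level with it; the furniture and walls round the work are solid. World frame = base frame: x ahead of the robot, y to its left, z up, the work surface at z = 0. Lengths are in m, angles in rad, forces in N, time in s.
With the tool pointing down it reaches from about 0.35 to 0.975 m from the base axis. Payload 4.9 kg.
Tool frame: the origin (TCP) lies at the very end of the fingers, on their centre line; the grasp point (between the pads) lies 19 mm behind it (manip.hold_point_z is the distance from the TCP to the grasp point, in m); z points along the fingers, y is the direction in which the jaws open and shut (so a half turn about z gives the same grasp; the last joint's range is limited). The gripper opens to 85 mm and grips with 20 to 120 N. Pads are 22 mm wide; open, the fingers measure 114 mm over their backs; the gripper's body (76 mm by 85 mm) begins 54 mm behind the grasp point. The pads swing forward as they close: fully open they stand 13 mm farther back than shut.
Start: joints at [-1.232, 0.053, 1.613, -0, 1.476, -0.119], TCP at [0.276, -0.561, 0.231] pointing down, gripper open.
Joint ranges: [-3.01, 3.01], [-1.01, 2.22], [0.06, 2.58], [-1.02, 4.17], [0.09, 2.62], [-3.14, 3.14]. Speed limits (rad/s): [2.57, 2.57, 3.14, 3.14, 3.14, 3.14].

INTERFACE

Orientations are given as a unit quaternion [w, x, y, z].
In Python, from plant import manip gives the robot as it stands. The module is installed in compiled form; this text tells all that it offers.
- The arm moves only by the shell command python3 -m creep 'ROWS'. ROWS is JSON, a list of rows, each a list of 7 numbers: the turn, a rotation vector about the tool's x, y, z in degrees, then the shift along the tool's x, y, z in m, then the opening, from 0 (shut) to 1 (fully open). In form: [[ax, ay, az, tx, ty, tz, jaw], ...]. A call has 1 to 20 rows; each row shifts and turns the commanded pose from where the row before left it, along the tool's axes as they then stand; what a row does not reach is not made up. A row lasts 1/12 s, in which the tool goes at most 41.7 mm and 7.16 degrees, less where a joint would pass 70% of its speed; a pose out of reach is approached as far as the arm can. A call is refused whole if a number of a shift passes 0.0417 or a number of a turn 7.16, either way. A call with a gripper value outside its range is refused whole. The fingers move at their own pace and stop on an object; the grip force is fixed at half the most. Time passes only in rows, so rows that do not move let the fingers close. It gives the time, the measured TCP pose, the force and the opening at its end, in the units of the state.
- manip.state(): the state, without advancing time (a new reading comes with each control period).
- manip.grab_frame(name): name is "side" or "top"; returns the picture (480x640x3 uint8, blue, green, red); there is no depth.
- manip.get_calibration(name): a dict with "fx", "fy", "cx", "cy" (pixels), "dist" ([k1, k2, p1, p2, k3] as OpenCV has them; the pictures are not rectified), "xyz" and "attitude" of the camera in the world. Camera axes: x right, y down, z forward; pixel columns grow to the right and rows downward; lengths in m; the calibration is good to about 2 mm. A picture is of the moment at which its call begins. get_calibration takes no time and is no camera call.
- manip.job_done(): hands the job in, once; it reports no verdict.
Trained networks look in the newest picture that a camera, given by its name, has taken for a name from the list of things; names that differ only in an ending like _2 or _b are one class to them, and where a whole thing is asked for, a point or a joint stands for the part that bears it (a point fixed in the world has none). Each returns a list of dicts, best first, with "confidence" (0 to 1); they miss things now and then, are a little off and sometimes report something else, mostly with a low value. They report only what shows in the picture. A call takes as long as a camera call. They do not tell look-alikes from the thing itself.
- manip.cut_out(target, camera): "pixels" (480x640 bool, what is visible of it) and "rect" ([left, top, right, bottom] in pixels, round what is visible of it).
The state is a dict: "time": time; "joint_pos": joint angles; "joint_vel": joint speeds; "joint_efforts": joint torques, N m; "tool_pos": TCP position; "tool_rot": TCP orientation; "contact_force": force on the tool from outside, world axes, zero at the start; "ft_torque": the same for the moment, N m; "gripper_width": opening from 0.0 (shut) to 1.0 (fully open).
Only numpy, scipy, OpenCV 4.12 (cv2) and the standard library are available. Lean on these libraries where they do the work, as an engineer would, in place of code of your own. Each camera call takes 0.05 s, during which the arm holds its last target.

TASK

The tube in the clamp fixture is still loose: lift the draw latch's loop over the hooked keeper on the sliding jaw and catch it behind the hook, then push the lever over past centre until it lies flat on its stop, so that the jaw grips the tube. Leave the tube where it lies along the jaws and do not disturb the other things on the bench.

Things in the scene. Friction and masses are not known exactly. Their poses are not given: they have to be found in the camera images.
- fixture: Tube clamp fixture bolted to the bench. Origin on the bench under the lever's axle; x points from lever to keeper, y along the tube, z up. Aluminium plate x -110 to 105, y -40 to 40, 10 thick (mm). In line on it: lever stop pillar at x -58, top z 55; fixed jaw x -22 to 23, y -30 to 30, top z 44; tube; sliding jaw with keeper.
- lever_axle (a point): Hinge axle of the lever, at fixture (0, 0, 62) mm, lying along fixture y.
- lever (a joint): Lever angle, rad: 0 = shut, handle level on its stop, pointing to fixture -x; grows as the handle rises (1.57 upright) and goes on toward the keeper, to 2.3. Stays where left (0.08 N m). With the loop hooked, shutting needs up to 10 N at the handle's end; it passes centre about 0.2 rad before shut and then holds itself.
- lever_tip (a point): Middle of the lever's handle (steel with a black sleeve) near its free end, 95 mm from the axle. The handle is 22 mm wide (fixture y) and 12 mm thick, centred on the straight line from the axle through this point, and runs from 27 to 105 mm from the axle.
- bail_pin (a point): Pin on the lever on which the loop (bail) swings, 24 mm from the axle, in the handle's direction turned 12 degrees further toward shut (lever shut: fixture x -23.5, z 57 mm). The loop stays where it is left (0.04 N m).
- bail_bar (a point): Centre of the loop's crossbar, 8 mm round, along fixture y, 89.5 mm from the pin. The loop's side rods are 7 mm round, 16 mm either side of the middle.
- bail_roll (a point): Centre of the finger roll at the loop's free end: a 12 mm round roll, 20 mm long along fixture y, 27 mm beyond the crossbar in line with pin and crossbar, on a 12 mm wide neck. Pinched by its two end faces (fingers closing along fixture y) it swivels between them; moving it takes the lever along. Swivel and hinge friction resist with 1 to 4 N.
- keeper_notch (a point): Seat of the crossbar's centre, in the notch behind the keeper's post (z 58 to 62 mm fits; this point is at 60). Post 8 mm thick, its face 4 mm to -x of this point. A lip overhangs, underside 6 and top 13 mm above the point, to 6 mm past it in +x. Floor 6 mm below, to 12 mm past. Open to +x only: the bar goes over the lip, down behind it, back under it.
- jaw: Sliding jaw carrying the hook-shaped keeper (16 mm wide; its spring gives 1 mm per 10 N toward the lever). Origin = fixture origin when the jaw just touches the tube; it starts 3 to 9 mm farther to fixture +x and slides along x with 2 N friction. Block x 49 to 80, y -30 to 30, top z 44 mm in its own frame.
- tube: Loose steel tube offcut 170 mm long, 25 mm thick, lying along fixture y on the base plate between the jaws, its origin under its middle (fixture x about 36, z 10).
- flux_tin: Bystander: round tin 75 mm wide, 48 mm high.
- magnet: Bystander: flat arrow-shaped welding magnet 50 x 100 x 16 mm.
- dropout: Bystander: small flat milled plate 44 x 80 x 8 mm.
Not all that is in view belongs to the job. Leave any orange look-alike of the tube alone.

How it is judged:
By the outcome, as a careful person would: the job done as asked, in the order asked, and still so for the second after the job is handed in, with the robot touching nothing.
It also fails if it takes over 45 s, if anything falls off the work surface, if the arm or the gripper's body presses on something with over 40 N, if the wrist force passes 120 N, or if a joint passes its speed limit or range.

## Working session

There is one attempt and no reset: what is moved stays moved. The work goes in short steps, Python scripts to look and compute and a shell command to move; the robot and the scene stay as the last step left them, time stands still between calls to the robot, and variables do not carry over. Pictures are saved under pics/ and viewed, and the job is handed in when it is done.

```bash
mkdir -p pics
cat > h.py <<'E'
import numpy as np,cv2
from plant import manip
from scipy.spatial.transform import Rotation as R
E
python3 - <<'E'
from h import *
s=manip.state()
for k in s: print(k,np.round(s[k],3))
print(manip.hold_point_z)
for c in ("side","top"):
    print(c,manip.get_calibration(c))
    cv2.imwrite(f"pics/{c}0.png",manip.grab_frame(c))
E
```

```text
time 0.0
joint_pos [-1.232  0.053  1.614 -0.     1.476 -0.119]
joint_vel [-0.    -0.001 -0.001  0.    -0.001  0.001]
joint_efforts [ 1.0000e-03 -3.9367e+01 -3.7018e+01 -0.0000e+00  7.0000e-03 -0.0000e+00]
tool_pos [ 0.276 -0.56   0.23 ]
tool_rot [-0.001  0.974  0.227 -0.   ]
contact_force [ 0.252 -0.712  0.047]
ft_torque [ 0.019 -0.015  0.019]
gripper_width 1.003
0.0187
side {'fx': 462.7344979354961, 'fy': 462.7344979354961, 'cx': 324.74800854116313, 'cy': 245.84213388257726, 'dist': array([-0.04372072,  0.        ,  0.        ,  0.        ,  0.        ]), 'xyz': array([0.25881274, 0.78127907, 0.4842754 ]), 'attitude': array([ 0.08647902, -0.13878179,  0.82781301, -0.53664385])}
top {'fx': 445.203117156465, 'fy': 445.203117156465, 'cx': 308.2613376402357, 'cy': 250.65588187276194, 'dist': array([-0.10485497,  0.        ,  0.        ,  0.        ,  0.        ]), 'xyz': array([ 0.51131417, -0.10518643,  0.91910903]), 'attitude': array([ 0.0147059 , -0.70377695,  0.70992803, -0.02199833])}
```

View pics/side0.png

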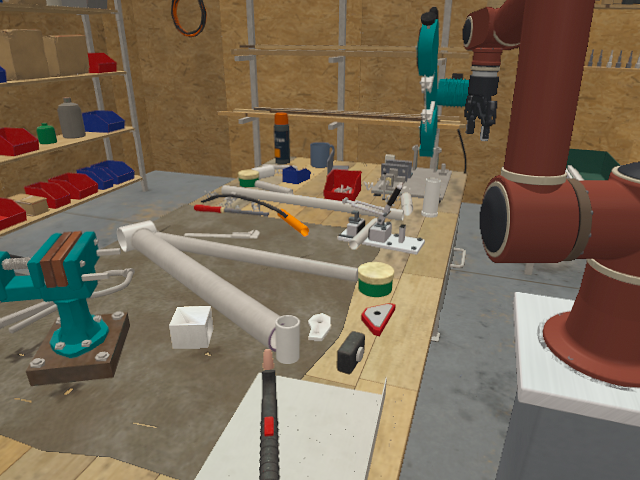

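View pics/top0.png

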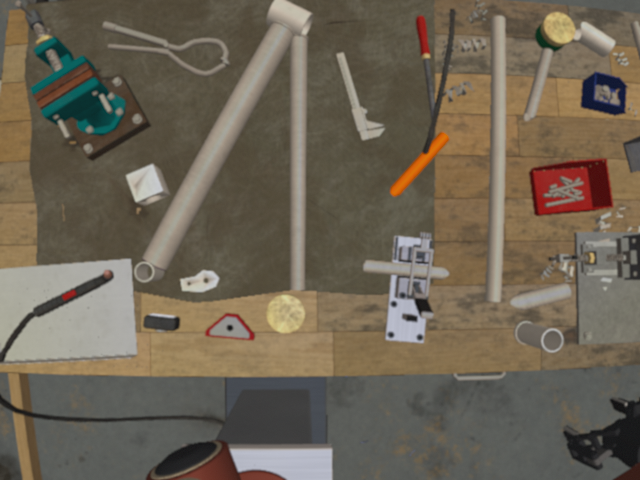

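Run:
```python
from h import *
a=cv2.imread("pics/top0.png")[225:350,350:460]
cv2.imwrite("pics/t1.png",cv2.resize(a,None,fx=4.8,fy=4.8,interpolation=cv2.INTER_CUBIC))
a=cv2.imread("pics/side0.png")[175:260,325:435]
cv2.imwrite("pics/s1.png",cv2.resize(a,None,fx=7,fy=7,interpolation=cv2.INTER_CUBIC))
for c in ("side","top"):
  manip.grab_frame(c)
  for t in ["fixture","lever","lever_tip","bail_pin","bail_bar","bail_roll","keeper_notch","jaw","tube"]:
    try:
      r=manip.cut_out(t,c)
      for d in r[:2]:
        v,u=np.nonzero(d["pixels"]); print(c,t,round(d["confidence"],2),np.round(d["rect"],1),len(u),u.mean().round(1),v.mean().round(1))
    except Exception as e: print(t,e)
print(manip.state()["time"])
```

```text
side fixture 0.76 [339.7 184.1 425.5 254.1] 2163 379.9 227.3
side fixture 0.66 [343.3 185.2 402.8 222.9] 380 377.4 202.9
side lever 0.79 [339.  184.1 400.1 223.8] 561 376.8 204.9
side bail_pin 0.76 [340.5 195.7 383.8 213.9] 208 359.1 204.4
side bail_bar 0.63 [342.8 196.1 377.3 213.1] 135 353.9 203.2
side bail_roll 0.56 [345.  198.9 378.6 215.2] 285 363.3 205.9
side keeper_notch 0.43 [350.6 209.9 361.  222.9] 71 354.5 216.2
side keeper_notch 0.41 [342.  197.6 380.1 212.1] 231 360.9 205.0
side jaw 0.59 [347.9 211.4 362.9 236. ] 298 354.8 223.0
side tube 0.76 [281.6 213.2 310.5 234.5] 273 296.5 224.6
side tube 0.7 [351.5 217.3 375.7 248.7] 305 361.0 234.8
top fixture 0.83 [384.6 234.3 435.9 344.7] 3924 409.3 289.9
top fixture 0.44 [268.  296.9 303.1 332.1] 1144 285.6 313.6
top lever 0.87 [405.1 234.2 432.5 320.4] 1078 421.2 279.4
top lever_tip 0.87 [409.3 232.6 436.5 314.7] 885 421.5 280.0
top bail_pin 0.76 [410.3 230.6 434.1 296.2] 459 422.1 261.3
top bail_pin 0.74 [415.5 245.7 422.4 261.5] 51 418.9 254.5
top bail_bar 0.6 [405.5 233.8 431.6 296.6] 601 421.5 262.0
top bail_roll 0.63 [407.4 234.4 434.  294.6] 581 421.7 260.5
top bail_roll 0.4 [409.4 233.7 436.8 315.6] 658 421.2 281.7
top keeper_notch 0.34 [397.4 243.4 428.4 265.1] 432 411.6 254.6
top jaw 0.75 [399.4 243.  427.9 262. ] 401 412.0 254.5
top tube 0.88 [363.6 259.9 450.1 281.7] 926 403.1 269.2
top tube 0.82 [389.8 130.6 448.9 195.4] 929 418.3 164.8
1.1
```

View pics/t1.png

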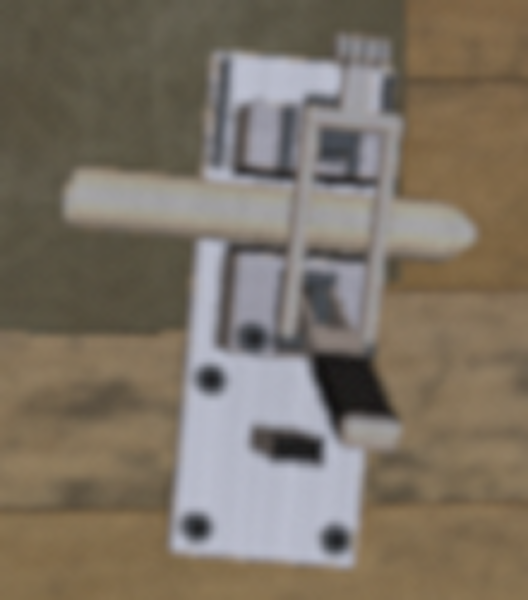

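View pics/s1.png

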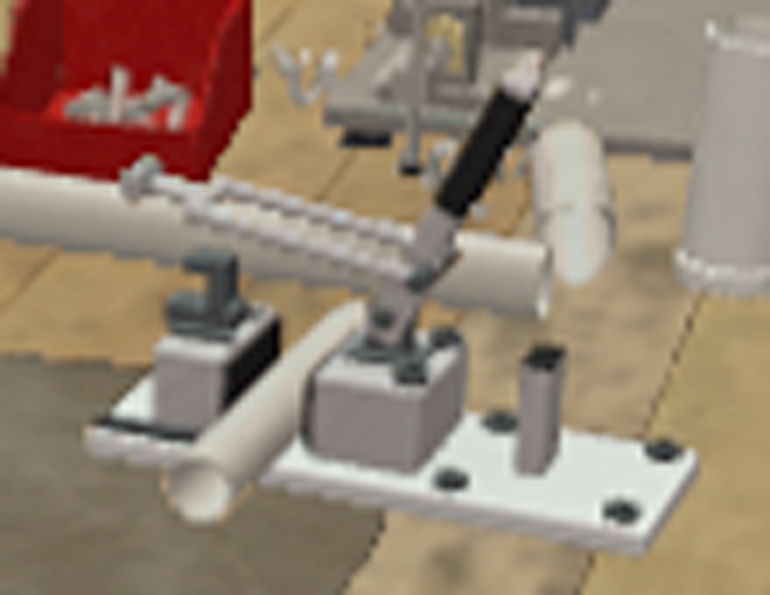

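```bash
cat >> h.py <<'E'
CAL={c:manip.get_calibration(c) for c in("side","top")}
def proj(c,P):
    k=CAL[c]; w=k["attitude"]; Rm=R.from_quat([w[1],w[2],w[3],w[0]]).as_matrix()
    P=np.atleast_2d(P); Rc=Rm.T; t=-Rc@k["xyz"]
    K=np.array([[k["fx"],0,k["cx"]],[0,k["fy"],k["cy"]],[0,0,1]])
    return cv2.projectPoints(P.astype(float),cv2.Rodrigues(Rc)[0],t,K,k["dist"])[0][:,0]
def loc(p):
    # p: x,y,yaw,theta,phi,d ; fixture-frame points (m)
    x,y,yaw,th,ph,d=p
    def hd(a): return np.array([-np.cos(a),0,np.sin(a)])
    ax=np.array([0,0,.062]); pin=ax+.024*hd(th-np.radians(12))
    e=np.array([np.cos(ph),0,np.sin(ph)])
    return dict(axle=ax,pin=pin,tip=ax+.095*hd(th),end=ax+.105*hd(th),bar=pin+.0895*e,roll=pin+.1165*e,
      barL=pin+.0895*e+[0,.016,0],barR=pin+.0895*e-[0,.016,0])
def W(p,q): 
    x,y,yaw=p[:3]; c,s=np.cos(yaw),np.sin(yaw)
    q=np.asarray(q); return np.array([x+c*q[0]-s*q[1],y+s*q[0]+c*q[1],q[2]])
E
cat > fit.py <<'E'
from h import *
from scipy.optimize import least_squares
mm=lambda *a:np.array(a)/1000.
O=[]
def t(n,u,v,w=1): O.append(("top",n,(u+.5)/4.8-.5+350,(v+.5)/4.8-.5+225,w))
def s(n,u,v,w=1): O.append(("side",n,(u+.5)/7-.5+325,(v+.5)/7-.5+175,w))
t(mm(-110,40,10),170,550);t(mm(-110,-40,10),353,567);t(mm(105,40,10),215,52)
t("roll",364,50);t("bar",352,120);t("end",372,430)
s(mm(-110,-40,10),697,455);s(mm(-110,40,10),640,540);s(mm(105,40,10),88,432)
s(mm(-58,0,55),545,356)
s("end",523,72);s("roll",143,180);s("barL",195,210);s("barR",222,187);s("axle",385,322,.5)
s("J",157,350);s("K",220,365)
def res(p,full=False):
    L=loc(p);r=[]
    for c,n,u,v,w in O:
        if isinstance(n,str):
            q=L[n] if n in L else (mm(80,30,44) if n=="J" else mm(49,30,44))+[p[5],0,0]
        else:q=n
        e=(proj(c,W(p,q))[0]-[u,v])
        if full: print(c,n,np.round(e,2))
        r+=list(e*w)
    return np.array(r)
if __name__=="__main__":
    f=least_squares(res,[.45,-.33,0,1.0,.1,.006],loss="soft_l1",x_scale=[.01,.01,.05,.1,.1,.005])
    print(np.round(f.x,4),f.cost); res(f.x,True)
    cov=np.linalg.inv(f.jac.T@f.jac); print(np.sqrt(np.diag(cov))*.6)
    L=loc(f.x)
    for k in L: print(k,np.round(L[k]*1000,1),np.round(W(f.x,L[k]),4))
    np.save("p.npy",f.x)
E
python3 fit.py
```

```text
[ 0.4802 -0.321  -0.1115  1.1617  0.1348  0.0026] 4.479179704202595
top [-0.11  0.04  0.01] [-0.43  0.4 ]
top [-0.11 -0.04  0.01] [-0.15  0.44]
top [0.105 0.04  0.01 ] [ 0.17 -0.28]
top roll [-0.56  0.18]
top bar [ 0.19 -0.09]
top end [-0.15  0.57]
side [-0.11 -0.04  0.01] [ 0.43 -0.46]
side [-0.11  0.04  0.01] [ 0.56 -1.03]
side [0.105 0.04  0.01 ] [-0.53 -0.53]
side [-0.058  0.     0.055] [-0.3  -0.57]
side end [-0.48 -0.22]
side roll [-0.48 -0.21]
side barL [-0.81  0.08]
side barR [-0.08 -0.2 ]
side axle [ 0.96 -1.9 ]
side J [-0.74 -0.72]
side K [ 1.35 -0.93]
[0.00048068 0.00051553 0.00529432 0.01172258 0.01064996 0.00199609]
axle [ 0.  0. 62.] [ 0.4802 -0.321   0.062 ]
pin [-13.9   0.   81.6] [ 0.4664 -0.3195  0.0816]
tip [-37.8   0.  149.2] [ 0.4426 -0.3168  0.1492]
end [-41.8   0.  158.3] [ 0.4387 -0.3164  0.1583]
bar [74.8  0.  93.6] [ 0.5545 -0.3293  0.0936]
roll [101.5   0.   97.2] [ 0.5811 -0.3323  0.0972]
barL [74.8 16.  93.6] [ 0.5563 -0.3134  0.0936]
barR [ 74.8 -16.   93.6] [ 0.5527 -0.3452  0.0936]
```

```bash
cat > kov.py <<'E'
from h import *
import sys
p=np.load("p.npy"); N=float(sys.argv[1]) # fixture x of notch now, mm
ts,ss,tag=sys.argv[2],sys.argv[3],sys.argv[4]
prof=[(-12,-16),(-12,13),(6,13),(6,6),(-4,6),(-4,-6),(12,-6),(12,-16)]
for c,f,(u0,v0,u1,v1),k in(("top",ts,(395,225,440,275),12),("side",ss,(340,190,385,240),12)):
    im=cv2.resize(cv2.imread(f)[v0:v1,u0:u1],None,fx=k,fy=k,interpolation=cv2.INTER_CUBIC)
    raw=im.copy()
    def pl(pts,col):
        q=np.array([proj(c,W(p,np.array(a)/1000))[0] for a in pts])
        q=((q-[u0,v0]+.5)*k-.5).round().astype(int); cv2.polylines(im,[q],False,col,1)
    for y in(-8,8): pl([(N+a,y,60+b) for a,b in prof],(0,0,255) if y>0 else (255,0,0))
    for a,b in prof: pl([(N+a,-8,60+b),(N+a,8,60+b)],(0,200,0))
    cv2.imwrite(f"pics/{tag}_{c}.png",np.hstack([raw,im])[:600,:])
E
python3 kov.py 68 pics/top0.png pics/side0.png k68
python3 - <<'E'
import cv2
for c in("top","side"):
    print(cv2.imread(f"pics/k68_{c}.png").shape)
E
```

```text
(600, 1080, 3)
(600, 1080, 3)
```

Run:
```python
import cv2
for c in("top","side"):
    a=cv2.imread(f"pics/k68_{c}.png"); cv2.imwrite(f"pics/k68b_{c}.png",cv2.resize(a,(800,int(a.shape[0]*800/a.shape[1]))))
```

```text
(no output)
```

View pics/k68b_side.png

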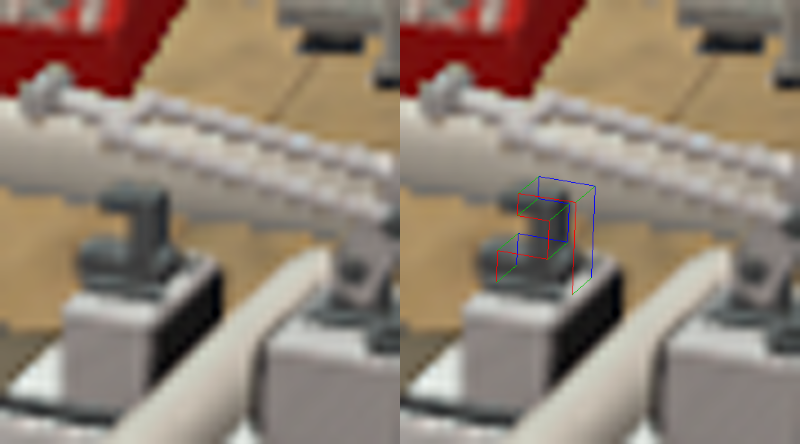

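View pics/k68b_top.png

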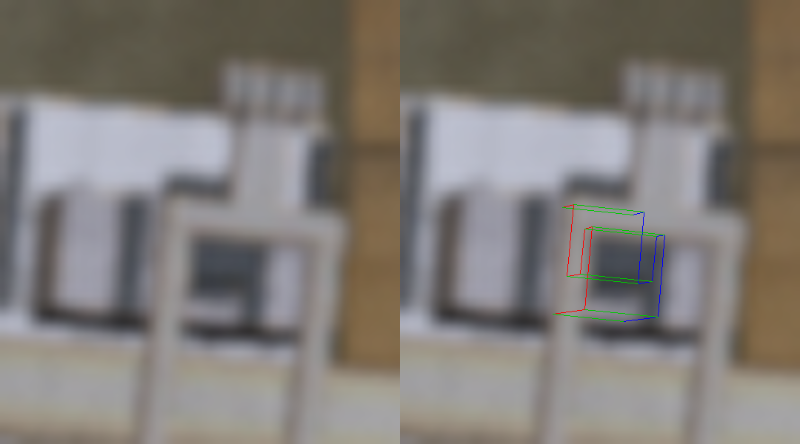

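```bash
for n in 72 74; do python3 kov.py $n pics/top0.png pics/side0.png k$n; done
python3 - <<'E'
import cv2,numpy as np
L=[]
for n in (72,74):
    s=cv2.imread(f"pics/k{n}_side.png")[:,540:]; t=cv2.imread(f"pics/k{n}_top.png")[:,540:]
    L.append(np.hstack([s[150:450],t[150:450]]))
cv2.imwrite("pics/kk.png",cv2.resize(np.vstack(L),(800,445)))
E
```

```text
(no output)
```

View pics/kk.png

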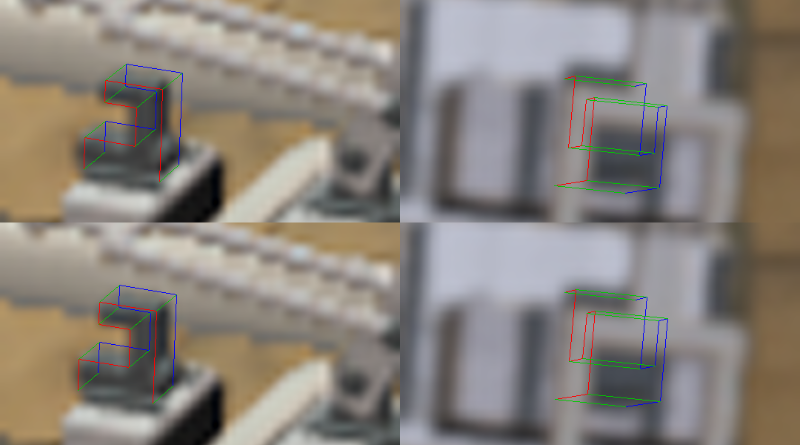

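```bash
python3 -m creep '[[0,0,6.5,0,0,0,1],[0,0,6.5,0,0,0,1],[0,0,6.5,0,0,0,1],[0,0,6.5,0,0,0,1],[0,0,6.6,0,0,0,1],[0,0,0,0,0,0,1]]'
cat > st.py <<'E'
from h import *
import sys
s=manip.state();q=s["tool_rot"];Rm=R.from_quat([q[1],q[2],q[3],q[0]]).as_matrix()
print("t",round(s["time"],2),"tcp",np.round(s["tool_pos"],4),"x",np.round(Rm[:,0],3),"z",np.round(Rm[:,2],3),"yaw",round(np.degrees(np.arctan2(Rm[1,0],Rm[0,0])),2),"F",np.round(s["contact_force"],1),"w",round(s["gripper_width"],3))
p=np.load("p.npy")
hp=s["tool_pos"]-Rm[:,2]*manip.hold_point_z
c,sn=np.cos(p[2]),np.sin(p[2]); d=hp[:2]-p[:2]
print("hold in fixture mm",np.round([1000*(c*d[0]+sn*d[1]),1000*(-sn*d[0]+c*d[1]),hp[2]*1000],1))
if len(sys.argv)>3:
    t=np.array([float(v) for v in sys.argv[1:4]]) # fixture target of hold point mm
    w=W(p,t/1000); print("tool shift mm",np.round(Rm.T@(w-hp)*1000,1))
E
python3 st.py 101.5 0 150
```

```text
time: 1.6
tool_pos: [0.2762, -0.5606, 0.2313]
tool_rot: [0.0, 0.998, -0.056, 0.0]
contact_force: [-0.5, -0.2, -0.1]
gripper_width: 1.001
t 1.6 tcp [ 0.2762 -0.5606  0.2313] x [ 0.994 -0.113  0.   ] z [ 0. -0. -1.] yaw -6.47 F [-0.5 -0.2 -0.1] w 1.001
hold in fixture mm [-176.  -260.8  250. ]
tool shift mm [ 277.1 -261.2  100. ]
```

```bash
python3 -m creep '[[0,0,0,0.0277,-0.0261,0,1],[0,0,0,0.0277,-0.0261,0,1],[0,0,0,0.0277,-0.0261,0,1],[0,0,0,0.0277,-0.0261,0,1],[0,0,0,0.0277,-0.0261,0,1],[0,0,0,0.0277,-0.0261,0,1],[0,0,0,0.0277,-0.0261,0,1],[0,0,0,0.0277,-0.0261,0,1],[0,0,0,0.0277,-0.0261,0,1],[0,0,0,0.0277,-0.0261,0,1],[0,0,0,0,0,0.030,1],[0,0,0,0,0,0.030,1],[0,0,0,0,0,0,1],[0,0,0,0,0,0,1]]'
python3 st.py 101.5 0 97.5
python3 - <<'E'
from h import *
s=manip.grab_frame("side");t=manip.grab_frame("top")
cv2.imwrite("pics/side1.png",s);cv2.imwrite("pics/top1.png",t)
a=cv2.resize(s[130:250,320:440],(400,400),interpolation=cv2.INTER_CUBIC);b=cv2.resize(t[210:330,360:480],(400,400),interpolation=cv2.INTER_CUBIC)
cv2.imwrite("pics/m1.png",np.hstack([a,b]))
E
```

```text
time: 2.77
tool_pos: [0.5792, -0.3309, 0.1688]
tool_rot: [-0.001, 0.999, -0.055, -0.002]
contact_force: [-0.3, -0.2, 0.3]
gripper_width: 0.998
t 2.77 tcp [ 0.5792 -0.3309  0.1688] x [ 0.994 -0.109 -0.005] z [-0.004  0.003 -1.   ] yaw -6.25 F [-0.3 -0.2  0.3] w 0.998
hold in fixture mm [ 99.6   1.1 187.5]
tool shift mm [ 2.3  1.3 90. ]
```

View pics/m1.png

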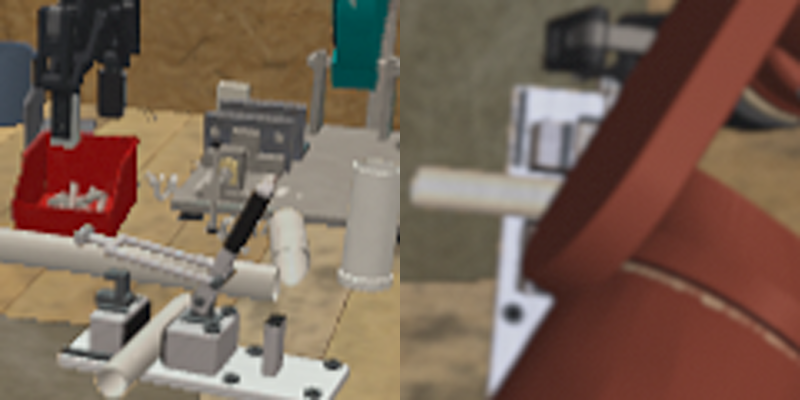

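```bash
python3 -m creep '[[0,0,0,0.001,0.0,0.030,1],[0,0,0,0,0,0.030,1],[0,0,0,0,0,0.022,1],[0,0,0,0,0,0.007,1],[0,0,0,0,0,0,1],[0,0,0,0,0,0,1],[0,0,0,0,0,0,1]]'
python3 st.py 101.5 0 97.5
cat > sn.py <<'E'
from h import *
import sys
n=sys.argv[1]
s=manip.grab_frame("side");cv2.imwrite(f"pics/side{n}.png",s)
a=cv2.resize(s[180:255,335:435],(800,600),interpolation=cv2.INTER_CUBIC)
cv2.imwrite(f"pics/z{n}.png",a)
E
python3 sn.py 2
```

```text
time: 3.45
tool_pos: [0.583, -0.3335, 0.0857]
tool_rot: [0.001, 0.998, -0.056, 0.002]
contact_force: [0.1, 0.6, -0.5]
gripper_width: 1.001
t 3.45 tcp [ 0.583  -0.3335  0.0857] x [ 0.994 -0.111  0.004] z [ 0.004 -0.003 -1.   ] yaw -6.38 F [ 0.1  0.6 -0.5] w 1.001
hold in fixture mm [103.5  -0.9 104.4]
tool shift mm [-2.  -0.9  6.9]
```

View pics/z2.png

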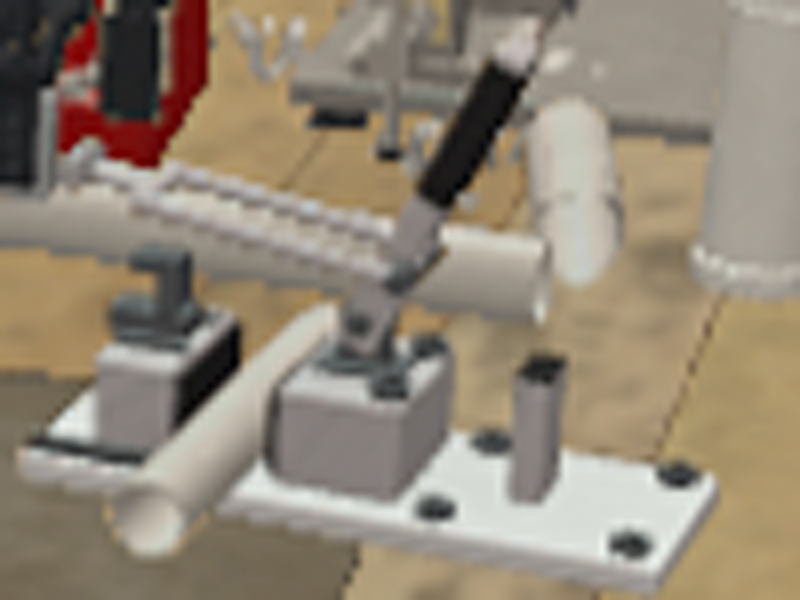

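```bash
python3 -m creep '[[0,0,0,-0.001,0,0.0035,1],[0,0,0,0,0,0,1],[0,0,0,0,0,0,1],[0,0,0,0,0,0,1]]'
python3 st.py 101.5 0 97.5
```

```text
time: 3.83
tool_pos: [0.5805, -0.332, 0.0791]
tool_rot: [0.0, 0.998, -0.056, 0.0]
contact_force: [-0.6, -0.3, -0.6]
gripper_width: 1.004
t 3.83 tcp [ 0.5805 -0.332   0.0791] x [ 0.994 -0.111  0.   ] z [ 0. -0. -1.] yaw -6.37 F [-0.6 -0.3 -0.6] w 1.004
hold in fixture mm [100.9   0.2  97.8]
tool shift mm [0.6 0.2 0.3]
```

Good (an oscillation settles in about 4 rows). Now close.

```bash
python3 -m creep '[[0,0,0,0.0005,0,0,0],[0,0,0,0,0,0,0],[0,0,0,0,0,0,0],[0,0,0,0,0,0,0],[0,0,0,0,0,0,0],[0,0,0,0,0,0,0],[0,0,0,0,0,0,0],[0,0,0,0,0,0,0],[0,0,0,0,0,0,0],[0,0,0,0,0,0,0]]'
python3 st.py 101.5 0 97.5; python3 sn.py 3
```

```text
time: 4.67
tool_pos: [0.5812, -0.3309, 0.0786]
tool_rot: [-0.001, 0.998, -0.055, 0.0]
contact_force: [1.2, 5.0, -0.8]
gripper_width: 0.216
t 4.67 tcp [ 0.5812 -0.3309  0.0786] x [ 0.994 -0.111 -0.   ] z [ 0.     0.002 -1.   ] yaw -6.35 F [ 1.2  5.  -0.8] w 0.216
hold in fixture mm [101.5   1.4  97.3]
tool shift mm [ 0.   1.4 -0.2]
```

View pics/z3.png

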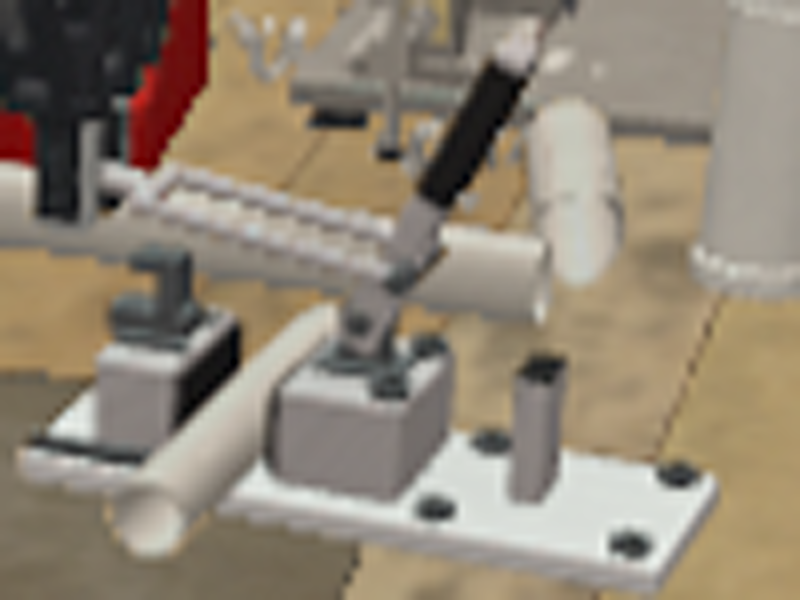

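```bash
cat > ik.py <<'E'
from h import *
def roll(bx,bz):
    B=np.array([bx,bz]);A=np.array([0,62.]);d=np.linalg.norm(B-A)
    a=(24**2-89.5**2+d*d)/(2*d); h=np.sqrt(24**2-a*a); u=(B-A)/d; n=np.array([-u[1],u[0]])
    P=A+a*u+h*n
    th=np.arctan2(P[1]-62,-P[0])+np.radians(12)
    return P+(B-P)*116.5/89.5,P,th,np.arctan2(*(B-P)[::-1])
def inv(rx,rz):
    from scipy.optimize import fsolve
    return fsolve(lambda b:roll(*b)[0]-[rx,rz],[rx-26,rz+3])
if __name__=="__main__":
    for b in [(74.8,93.6),(80,91),(86,88),(86,82),(85.5,75),(85.5,68),(85.5,62),(85,60),(80,60),(73.5,60),(68,60)]:
        r,P,th,ph=roll(*b); print(b,"roll",r.round(1),"pin",P.round(1),"th",round(th,2),"phi",round(ph,2))
E
python3 ik.py
```

```text
(74.8, 93.6) roll [101.6  97.2] pin [-13.9  81.6] th 1.16 phi 0.13
(80, 91) roll [106.9  93.1] pin [-9.2 84.2] th 1.39 phi 0.08
(86, 88) roll [113.   88.7] pin [-3.5 85.7] th 1.64 phi 0.03
(86, 82) roll [113.   80.9] pin [-3.4 85.8] th 1.64 phi -0.04
(85.5, 75) roll [112.3  71.8] pin [-3.4 85.8] th 1.64 phi -0.12
(85.5, 68) roll [112.   62.6] pin [-2.2 85.9] th 1.69 phi -0.2
(85.5, 62) roll [111.5  54.8] pin [-0.7 86. ] th 1.75 phi -0.27
(85, 60) roll [110.8  52.2] pin [-0.6 86. ] th 1.75 phi -0.29
(80, 60) roll [105.9  52.4] pin [-5.9 85.3] th 1.53 phi -0.29
(73.5, 60) roll [99.7 53.4] pin [-13.3  82. ] th 1.2 phi -0.25
(68, 60) roll [94.6 55.5] pin [-20.3  74.9] th 0.78 phi -0.17
```

```bash
python3 -m creep '[[0,0,0,0.003,-0.0012,0.002,0],[0,0,0,0.003,0,0.003,0],[0,0,0,0.003,0,0.0035,0],[0,0,0,0.0025,0,0.004,0],[0,0,0,0,0,0.004,0],[0,0,0,0,0,0,0],[0,0,0,0,0,0,0],[0,0,0,0,0,0,0],[0,0,0,0,0,0,0]]'
python3 st.py 113 0 81; python3 sn.py 4
```

```text
time: 5.47
tool_pos: [0.5907, -0.3316, 0.0617]
tool_rot: [-0.001, 0.998, -0.056, -0.002]
contact_force: [-6.4, 4.0, 2.3]
gripper_width: 0.214
t 5.47 tcp [ 0.5907 -0.3316  0.0617] x [ 0.994 -0.111 -0.005] z [-0.005  0.002 -1.   ] yaw -6.39 F [-6.4  4.   2.3] w 0.214
hold in fixture mm [111.1   1.8  80.4]
tool shift mm [ 1.9  1.8 -0.6]
```

View pics/z4.png

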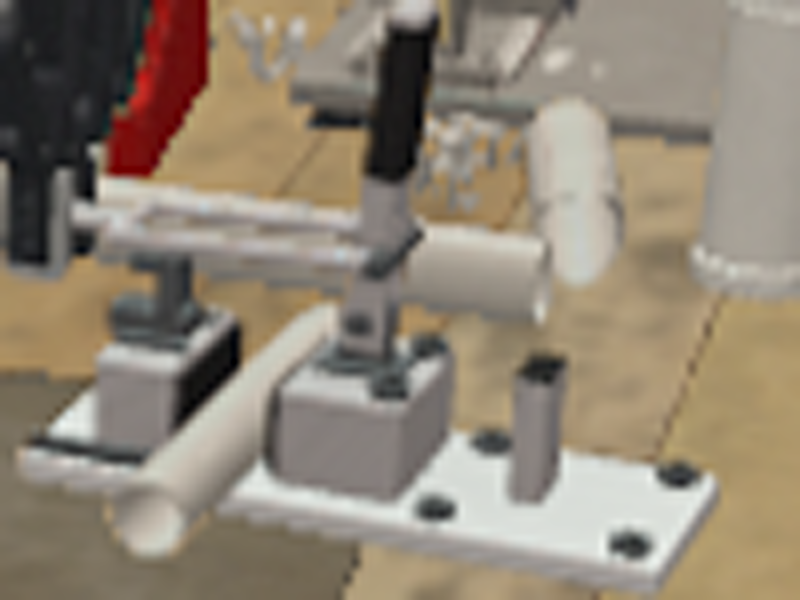

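```bash
cat > chk.py <<'E'
from h import *
from ik import *
import sys
p=np.load("p.npy"); s=manip.state();q=s["tool_rot"];Rm=R.from_quat([q[1],q[2],q[3],q[0]]).as_matrix()
hp=s["tool_pos"]-Rm[:,2]*manip.hold_point_z
c,sn=np.cos(p[2]),np.sin(p[2]); d=hp[:2]-p[:2]
rx=1000*(c*d[0]+sn*d[1]); rz=1000*hp[2]
b=inv(rx,rz); print("bar",b.round(1),"th",round(roll(*b)[2],2))
for y in(16,-16):
    u=proj("side",W(p,np.array([b[0],y,b[1]])/1000))[0]; print("px full",u.round(1),"zoom",((u-[335,180]+.5)*8-.5).round(0))
if len(sys.argv)>1:
    f="pics/side%s.png"%sys.argv[1]; im=cv2.imread(f)[190:240,335:385]; im=cv2.resize(im,None,fx=11,fy=11,interpolation=cv2.INTER_CUBIC); im=np.hstack([im,im])[:, :1100]
    for y in(16,-16):
      for a,r in((b,4),):
        pts=np.array([proj("side",W(p,np.array([a[0]+r*np.cos(t),y,a[1]+r*np.sin(t)])/1000))[0] for t in np.linspace(0,6.3,20)])
        cv2.polylines(im,[((pts-[335,190]+.5)*11-.5+[550,0]).astype(int)],True,(0,0,255),1)
    cv2.imwrite(f"pics/c{sys.argv[1]}.png",cv2.resize(im,(800,400)))
E
python3 chk.py 4
```

```text
bar [84.1 81.6] th 1.56
px full [348.2 208.5] zoom [109. 232.]
px full [352.8 204.9] zoom [146. 203.]
```

View pics/c4.png

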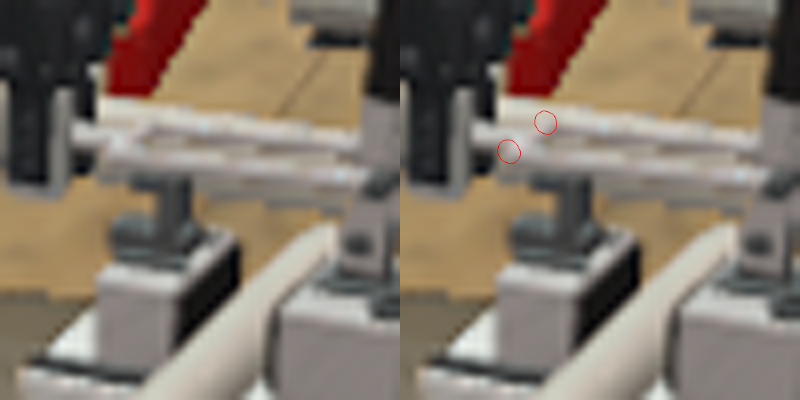

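```bash
python3 -m creep '[[0,0,0,0.0005,0,0.003,0],[0,0,0,0,-0.0005,0.003,0],[0,0,0,0,0,0.003,0],[0,0,0,0,0,0,0],[0,0,0,0,0,0,0],[0,0,0,0,0,0,0]]'
python3 st.py 112 0 72; python3 chk.py
```

```text
time: 6.02
tool_pos: [0.5929, -0.3318, 0.0536]
tool_rot: [0.0, 0.998, -0.056, -0.0]
contact_force: [-3.5, 3.3, 3.5]
gripper_width: 0.216
t 6.02 tcp [ 0.5929 -0.3318  0.0536] x [ 0.994 -0.111 -0.   ] z [-0. -0. -1.] yaw -6.38 F [-3.5  3.3  3.5] w 0.216
hold in fixture mm [113.2   1.8  72.3]
tool shift mm [-1.2  1.8  0.3]
bar [86.4 75.4] th 1.68
px full [347.3 210.6] zoom [102. 248.]
px full [351.9 207. ] zoom [139. 219.]
```

```bash
python3 -m creep '[[0,0,0,-0.0008,0,0.003,0],[0,0,0,-0.0007,0,0.003,0],[0,0,0,0,-0.0005,0.003,0],[0,0,0,0,0,0.003,0],[0,0,0,0,0,0,0],[0,0,0,0,0,0,0],[0,0,0,0,0,0,0]]'
python3 st.py 111.5 0 57.4; python3 sn.py 5; python3 chk.py 5
```

```text
time: 6.6
tool_pos: [0.5921, -0.3316, 0.0412]
tool_rot: [0.001, 0.998, -0.056, 0.001]
contact_force: [4.0, -0.6, 1.4]
gripper_width: 0.214
t 6.6 tcp [ 0.5921 -0.3316  0.0412] x [ 0.994 -0.111  0.001] z [ 0.001 -0.001 -1.   ] yaw -6.37 F [ 4.  -0.6  1.4] w 0.214
hold in fixture mm [112.4   2.   59.9]
tool shift mm [-0.9  2.   2.5]
bar [86. 66.] th 1.73
px full [347.3 214. ] zoom [102. 276.]
px full [351.9 210.3] zoom [139. 246.]
```

View pics/c5.png

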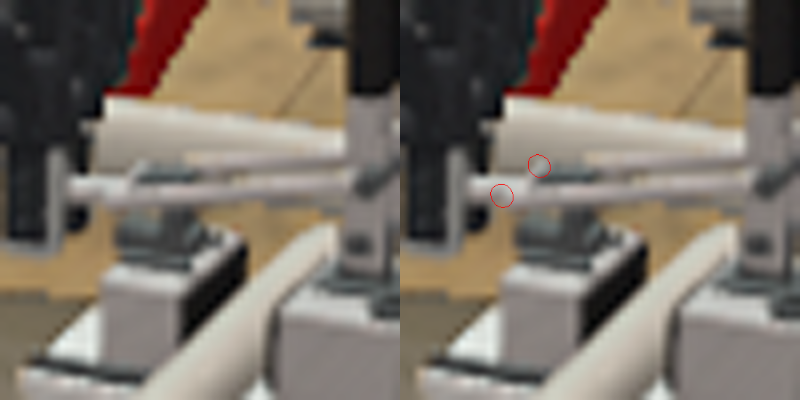

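```bash
python3 -m creep '[[0,0,0,-0.0005,-0.001,0.0025,0],[0,0,0,-0.0003,0,0.0025,0],[0,0,0,0,0,0,0],[0,0,0,0,0,0,0],[0,0,0,0,0,0,0],[0,0,0,0,0,0,0]]'
python3 st.py 111 0 52.4; python3 sn.py 6; python3 chk.py 6
```

```text
time: 7.15
tool_pos: [0.5911, -0.3311, 0.0365]
tool_rot: [0.001, 0.998, -0.056, 0.0]
contact_force: [2.9, -5.8, 1.3]
gripper_width: 0.216
t 7.15 tcp [ 0.5911 -0.3311  0.0365] x [ 0.994 -0.111  0.001] z [ 0.001 -0.002 -1.   ] yaw -6.38 F [ 2.9 -5.8  1.3] w 0.216
hold in fixture mm [111.3   2.4  55.2]
tool shift mm [-0.3  2.3  2.8]
bar [85.3 62.3] th 1.74
px full [347.6 215.4] zoom [104. 287.]
px full [352.2 211.6] zoom [141. 257.]
```

View pics/c6.png

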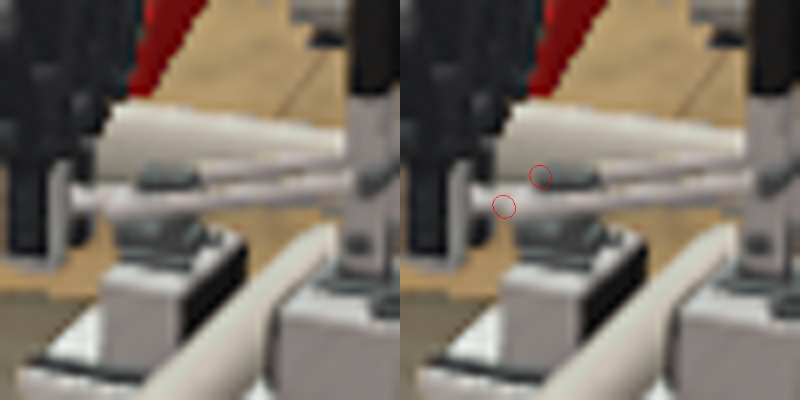

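```bash
python3 -m creep '[[0,0,0,-0.0003,0.0012,0.0025,0],[0,0,0,0,0,0,0],[0,0,0,0,0,0,0],[0,0,0,0,0,0,0],[0,0,0,0,0,0,0],[0,0,0,0,0,0,0]]'
python3 st.py 111 0 52.4; python3 sn.py 7; python3 chk.py 7
```

```text
time: 7.7
tool_pos: [0.5903, -0.3311, 0.0337]
tool_rot: [0.0, 0.998, -0.056, -0.0]
contact_force: [1.4, -4.0, 1.9]
gripper_width: 0.213
t 7.7 tcp [ 0.5903 -0.3311  0.0337] x [ 0.994 -0.111 -0.   ] z [-0.001 -0.    -1.   ] yaw -6.37 F [ 1.4 -4.   1.9] w 0.213
hold in fixture mm [110.6   2.2  52.4]
tool shift mm [ 0.4  2.2 -0. ]
bar [84.7 60.2] th 1.74
px full [347.7 216.2] zoom [105. 293.]
px full [352.3 212.4] zoom [142. 263.]
```

View pics/c7.png

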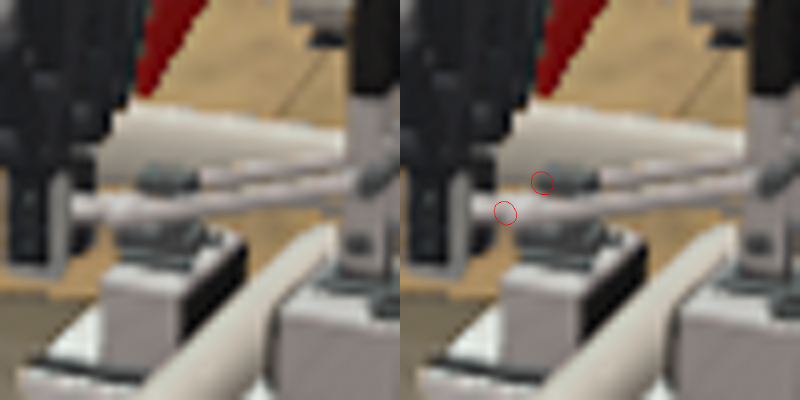

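```bash
python3 -m creep '[[0,0,0,-0.0003,0.0008,0.0015,0],[0,0,0,0,0,0,0],[0,0,0,0,0,0,0],[0,0,0,0,0,0,0],[0,0,0,0,0,0,0]]'
python3 st.py 111 0 52.4; python3 chk.py
```

```text
time: 8.17
tool_pos: [0.5898, -0.3313, 0.032]
tool_rot: [-0.0, 0.998, -0.056, -0.001]
contact_force: [-0.2, 0.5, 2.9]
gripper_width: 0.213
t 8.17 tcp [ 0.5898 -0.3313  0.032 ] x [ 0.994 -0.111 -0.001] z [-0.001  0.001 -1.   ] yaw -6.37 F [-0.2  0.5  2.9] w 0.213
hold in fixture mm [110.1   1.9  50.7]
tool shift mm [ 0.9  1.9 -1.7]
bar [84.4 58.9] th 1.74
px full [347.8 216.7] zoom [106. 297.]
px full [352.4 212.9] zoom [143. 267.]
```

```bash
python3 -m creep '[[0,0,0,-0.002,0,-0.0006,0],[0,0,0,-0.002,0,-0.0005,0],[0,0,0,-0.002,0,0,0],[0,0,0,0,0,0,0],[0,0,0,0,0,0,0],[0,0,0,0,0,0,0]]'
python3 st.py 105 0 52.4; python3 sn.py 8; python3 chk.py 8
```

```text
time: 8.67
tool_pos: [0.5853, -0.3309, 0.0339]
tool_rot: [-0.0, 0.998, -0.056, 0.001]
contact_force: [4.5, 1.2, 1.7]
gripper_width: 0.213
t 8.67 tcp [ 0.5853 -0.3309  0.0339] x [ 0.994 -0.111  0.003] z [ 0.003 -0.    -1.   ] yaw -6.37 F [4.5 1.2 1.7] w 0.213
hold in fixture mm [105.5   1.8  52.6]
tool shift mm [-0.5  1.8  0.2]
bar [79.6 60.2] th 1.51
px full [349.5 216.5] zoom [120. 296.]
px full [354.1 212.7] zoom [156. 265.]
```

View pics/c8.png

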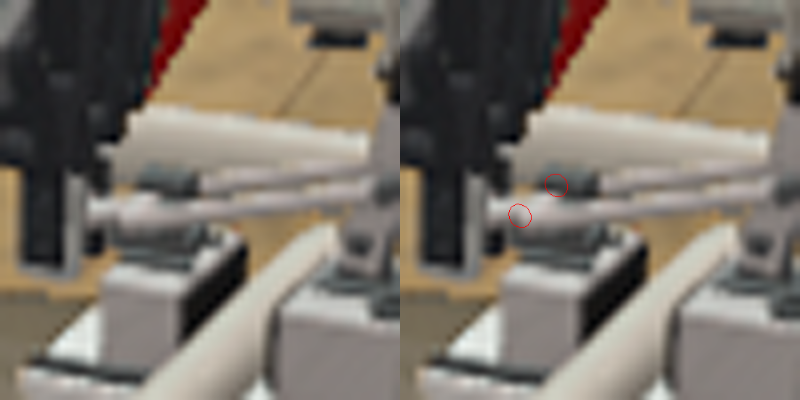

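```bash
python3 -m creep '[[0,0,0,-0.002,0,-0.0003,0],[0,0,0,-0.002,0,-0.0003,0],[0,0,0,-0.002,0,-0.0003,0],[0,0,0,-0.001,0,0,0],[0,0,0,0,0,0,0],[0,0,0,0,0,0,0],[0,0,0,0,0,0,0]]'
python3 st.py 99.7 0 53.4; python3 sn.py 9; python3 chk.py 9
```

```text
time: 9.3
tool_pos: [0.5804, -0.3305, 0.0357]
tool_rot: [0.0, 0.998, -0.056, 0.004]
contact_force: [9.8, 0.7, 1.2]
gripper_width: 0.213
t 9.3 tcp [ 0.5804 -0.3305  0.0357] x [ 0.994 -0.111  0.008] z [ 0.008 -0.001 -1.   ] yaw -6.38 F [9.8 0.7 1.2] w 0.213
hold in fixture mm [100.5   1.7  54.4]
tool shift mm [-0.8  1.7  1. ]
bar [74.2 60.9] th 1.23
px full [351.4 216.6] zoom [135. 296.]
px full [356.  212.8] zoom [171. 266.]
```

View pics/c9.png

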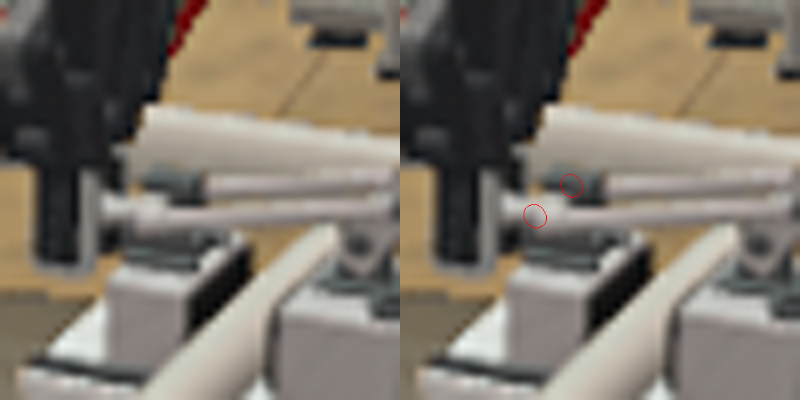

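```bash
python3 -m creep '[[0,0,0,-0.0015,0,-0.0004,0],[0,0,0,-0.0015,0,-0.0004,0],[0,0,0,-0.0015,0,-0.0004,0],[0,0,0,0,0,0,0],[0,0,0,0,0,0,0],[0,0,0,0,0,0,0],[0,0,0,0,0,0,0]]'
python3 st.py; python3 sn.py 10; python3 chk.py 10
```

```text
time: 9.93
tool_pos: [0.579, -0.3304, 0.0372]
tool_rot: [0.001, 0.998, -0.056, 0.008]
contact_force: [20.8, -1.7, -5.6]
gripper_width: 0.213
t 9.93 tcp [ 0.579  -0.3304  0.0372] x [ 0.994 -0.111  0.016] z [ 0.015 -0.003 -1.   ] yaw -6.4 F [20.8 -1.7 -5.6] w 0.213
hold in fixture mm [98.9  1.7 55.8]
bar [72.5 61.6] th 1.11
px full [352.1 216.4] zoom [140. 295.]
px full [356.6 212.6] zoom [176. 265.]
```

View pics/c10.png

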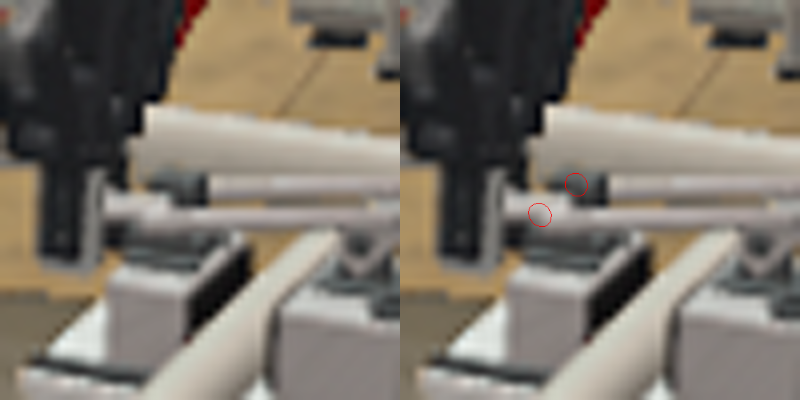

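```bash
python3 -m creep '[[0,0,0,0.002,0,0.0005,0],[0,0,0,0.0015,0,0.0005,0],[0,0,0,0,0,0,0],[0,0,0,0,0,0,0.3],[0,0,0,0,0,0,0.6],[0,0,0,0,0,0,0.8],[0,0,0,0,0,0,0.8],[0,0,0,0,0,0,0.8],[0,0,0,0,0,0,0.8]]'
python3 st.py; python3 sn.py 11
```

```text
time: 10.73
tool_pos: [0.5757, -0.3302, 0.034]
tool_rot: [-0.0, 0.998, -0.056, -0.0]
contact_force: [0.8, 0.3, -0.2]
gripper_width: 0.802
t 10.73 tcp [ 0.5757 -0.3302  0.034 ] x [ 0.994 -0.111 -0.001] z [-0.001  0.001 -1.   ] yaw -6.38 F [ 0.8  0.3 -0.2] w 0.802
hold in fixture mm [96.   1.5 52.7]
```

View pics/z11.png

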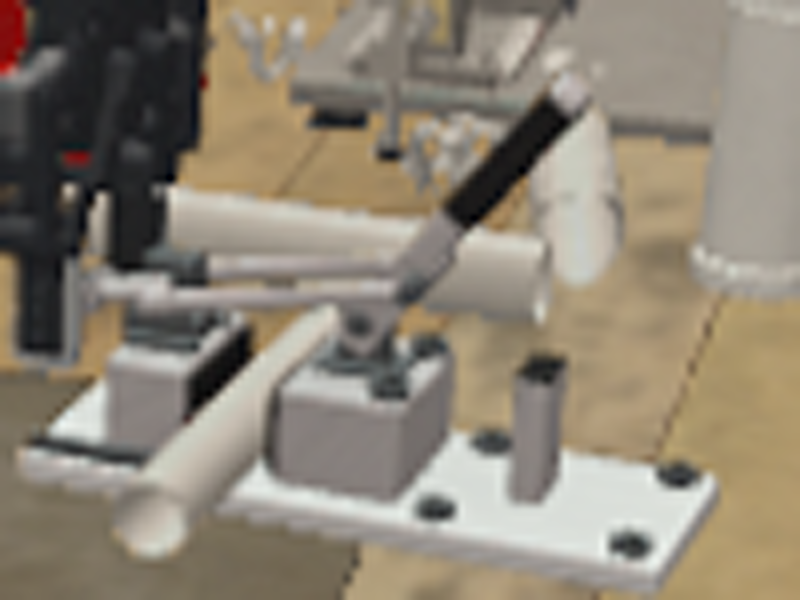

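```bash
python3 -m creep '[[0,0,0,0.003,0,-0.02,0.8],[0,0,0,0.0,0,-0.03,0.8],[0,0,0,0.0,0,-0.035,0.8],[0,0,0,0,0,-0.035,0.6],[0,0,0,0,0,-0.035,0],[0,0,0,0,0,-0.02,0],[0,0,0,0,0,0,0],[0,0,0,0,0,0,0]]'
python3 - <<'E'
from h import *
p=np.load("p.npy")
for th in(.7,.8,.9,1.,1.1):
    q=p.copy();q[3]=th;print(th,((proj("side",W(q,loc(q)["end"]))[0]-[335,180]+.5)*8-.5).round(0))
for th in(1.0,.9,.8,.6,.4,.2,0):
    h=np.array([-np.cos(th),np.sin(th)]);n=np.array([np.sin(th),np.cos(th)])
    c=np.array([0,62])+90*h+6*n+[11,0]; print(th,"TCP",c.round(1),"hold z",(c[1]+18.7).round(1))
E
python3 st.py -20 1.7 180; python3 sn.py 12
```

```text
time: 11.45
tool_pos: [0.5799, -0.3312, 0.2116]
tool_rot: [0.001, 0.998, -0.056, 0.002]
contact_force: [-0.8, -1.0, 0.0]
gripper_width: 0.086
0.7 [629. 147.]
0.8 [608. 120.]
0.9 [585.  95.]
1.0 [559.  72.]
1.1 [532.  52.]
1.0 TCP [-32.6 141. ] hold z 159.7
0.9 TCP [-40.2 136.2] hold z 154.9
0.8 TCP [-47.4 130.7] hold z 149.4
0.6 TCP [-59.9 117.8] hold z 136.5
0.4 TCP [-69.6 102.6] hold z 121.3
0.2 TCP [-76.   85.8] hold z 104.5
0 TCP [-79.  68.] hold z 86.7
t 11.45 tcp [ 0.5799 -0.3312  0.2116] x [ 0.994 -0.111  0.003] z [ 0.003 -0.002 -1.   ] yaw -6.37 F [-0.8 -1.   0. ] w 0.086
hold in fixture mm [100.2   1.  230.3]
tool shift mm [-120.3   -0.9   49.9]
```

View pics/z12.png

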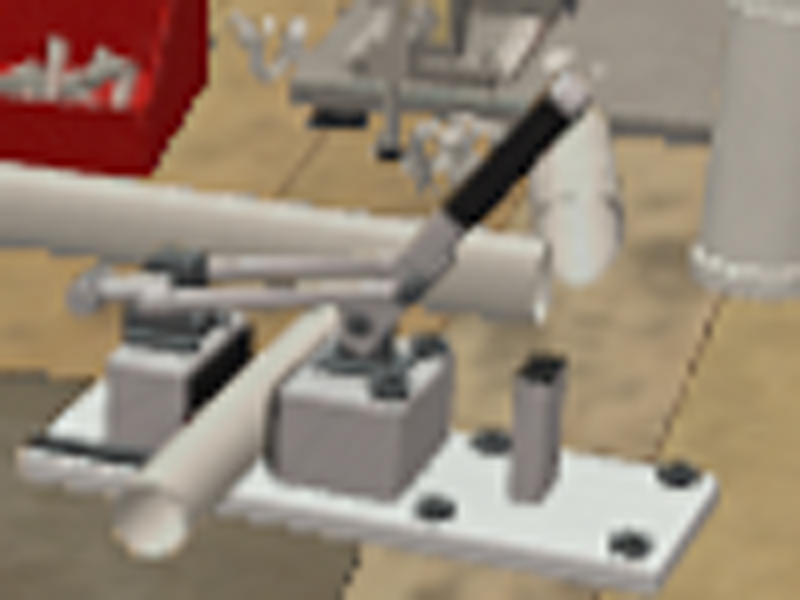

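```bash
python3 -m creep '[[0,0,0,-0.030,0,0,0],[0,0,0,-0.030,0,0,0],[0,0,0,-0.030,0,0,0],[0,0,0,-0.030,0,0,0],[0,0,0,-0.002,-0.0005,0.030,0],[0,0,0,0,0,0.030,0],[0,0,0,0,0,0.010,0],[0,0,0,0,0,0,0],[0,0,0,0,0,0,0],[0,0,0,0,0,0,0]]'
python3 st.py -40 1.7 154; python3 sn.py 13
```

```text
time: 12.33
tool_pos: [0.4588, -0.317, 0.1405]
tool_rot: [0.0, 0.998, -0.055, 0.0]
contact_force: [0.0, -0.1, -0.4]
gripper_width: 0.0
t 12.33 tcp [ 0.4588 -0.317   0.1405] x [ 0.994 -0.111  0.001] z [ 0.001 -0.001 -1.   ] yaw -6.35 F [ 0.  -0.1 -0.4] w 0.0
hold in fixture mm [-21.7   1.6 159.2]
tool shift mm [-18.3  -0.1   5.2]
```

View pics/z13.png

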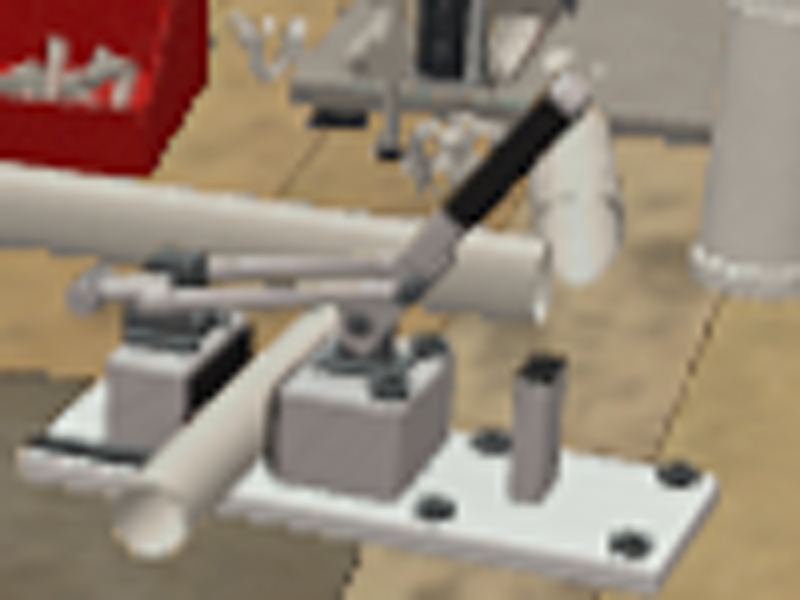

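```bash
python3 -m creep '[[0,0,0,-0.010,0,0.002,0],[0,0,0,-0.009,0,0.003,0],[0,0,0,-0.007,0,0.005,0],[0,0,0,-0.0065,0,0.0065,0],[0,0,0,-0.0065,0,0.0065,0],[0,0,0,0,0,0,0],[0,0,0,0,0,0,0]]'
python3 st.py -70 1.7 121; python3 sn.py 14
```

```text
time: 12.97
tool_pos: [0.4181, -0.3118, 0.1155]
tool_rot: [-0.001, 0.998, -0.056, -0.001]
contact_force: [-0.6, -0.2, 0.3]
gripper_width: -0.002
t 12.97 tcp [ 0.4181 -0.3118  0.1155] x [ 0.994 -0.112 -0.002] z [-0.002  0.001 -1.   ] yaw -6.41 F [-0.6 -0.2  0.3] w -0.002
hold in fixture mm [-62.7   2.2 134.2]
tool shift mm [-7.3  0.5 13.2]
```

View pics/z14.png

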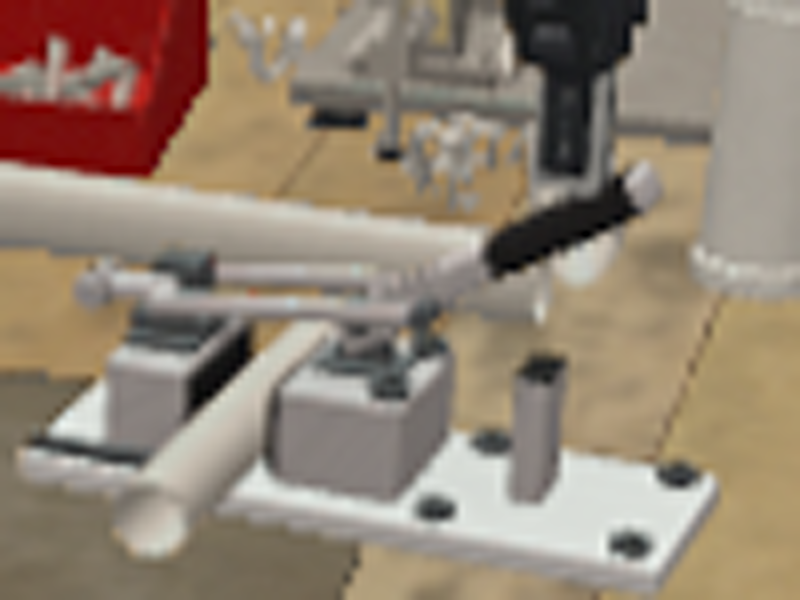

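```bash
python3 -m creep '[[0,0,0,-0.004,0,0.0065,0],[0,0,0,-0.004,0,0.007,0],[0,0,0,-0.003,0,0.008,0],[0,0,0,-0.003,0,0.008,0],[0,0,0,-0.002,0,0.008,0],[0,0,0,-0.001,0,0.006,0],[0,0,0,0,0,0.004,0],[0,0,0,0,0,0.002,0],[0,0,0,0,0,0,0],[0,0,0,0,0,0,0]]'
python3 st.py; python3 sn.py 15
```

```text
time: 13.85
tool_pos: [0.4018, -0.3099, 0.0678]
tool_rot: [-0.001, 0.998, -0.055, -0.001]
contact_force: [-5.9, 5.3, 10.7]
gripper_width: -0.0
t 13.85 tcp [ 0.4018 -0.3099  0.0678] x [ 0.994 -0.111 -0.003] z [-0.003  0.002 -1.   ] yaw -6.35 F [-5.9  5.3 10.7] w -0.0
hold in fixture mm [-79.1   2.3  86.5]
```

View pics/z15.png

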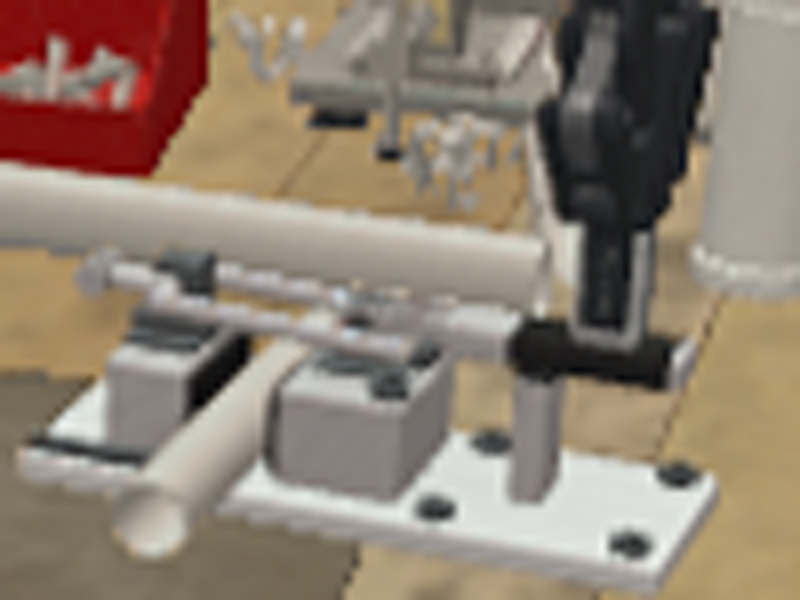

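```bash
python3 -m creep '[[0,0,0,0.001,0,0.003,0],[0,0,0,0,0,0.002,0],[0,0,0,0,0,0,0],[0,0,0,0,0,0,0],[0,0,0,0,0,0,0]]'; python3 st.py
python3 -m creep '[[0,0,0,0,0,-0.01,0],[0,0,0,0,0,-0.025,0],[0,0,0,0,0,-0.035,0],[0,0,0,0,0,-0.035,0],[0,0,0,0,0,-0.03,0],[0,0,0,0.0,0.041,0,0],[0,0,0,0.0,0.041,0,0],[0,0,0,0.0,0.041,0,0],[0,0,0,0.0,0.041,0,0],[0,0,0,0.0,0.041,0,0],[0,0,0,0,0,0,0],[0,0,0,0,0,0,0],[0,0,0,0,0,0,0]]'
python3 st.py;python3 sn.py 16
python3 - <<'E'
from h import *
t=manip.grab_frame("top"); cv2.imwrite("pics/top16.png",t)
cv2.imwrite("pics/t16.png",cv2.resize(t[225:350,350:460],None,fx=4.8,fy=4.8,interpolation=cv2.INTER_CUBIC))
E
```

```text
time: 14.32
tool_pos: [0.402, -0.3101, 0.0673]
tool_rot: [-0.002, 0.998, -0.055, -0.004]
contact_force: [-20.0, 14.7, 40.2]
gripper_width: -0.002
t 14.32 tcp [ 0.402  -0.3101  0.0673] x [ 0.994 -0.11  -0.008] z [-0.007  0.004 -1.   ] yaw -6.31 F [-20.   14.7  40.2] w -0.002
hold in fixture mm [-78.8   2.1  86. ]
time: 15.4
tool_pos: [0.3805, -0.5138, 0.196]
tool_rot: [-0.001, 0.998, -0.056, -0.0]
contact_force: [0.4, -0.5, -0.3]
gripper_width: -0.002
t 15.4 tcp [ 0.3805 -0.5138  0.196 ] x [ 0.994 -0.111 -0.001] z [-0.001  0.002 -1.   ] yaw -6.39 F [ 0.4 -0.5 -0.3] w -0.002
hold in fixture mm [ -77.6 -202.7  214.7]
```

View pics/z16.png

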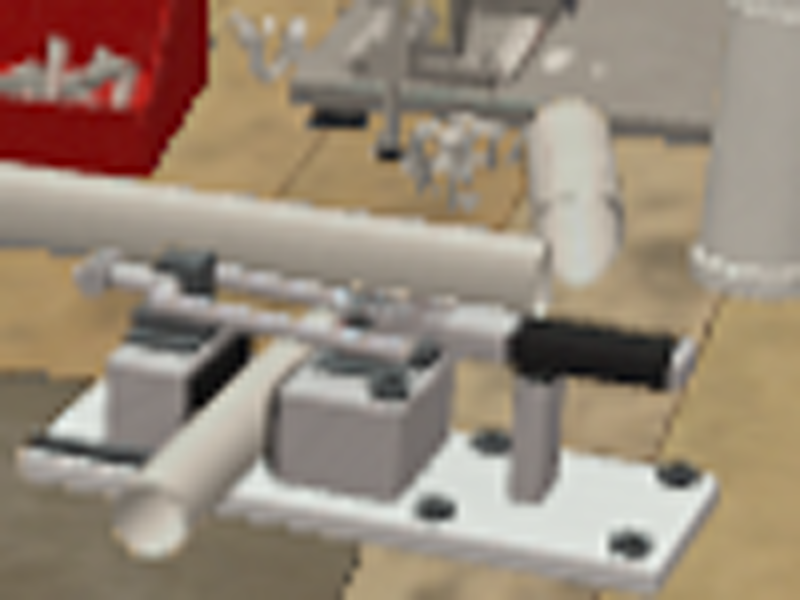

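View pics/top16.png

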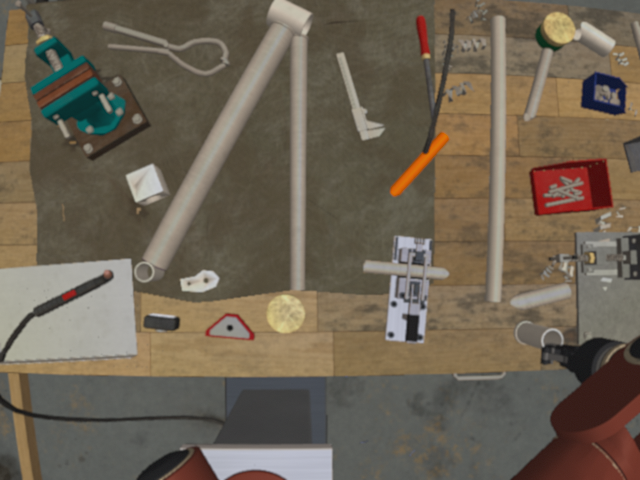

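View pics/t16.png

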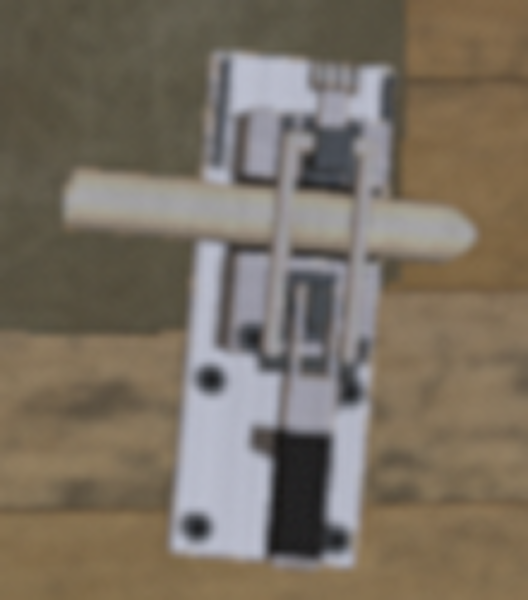

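```bash
python3 -m creep '[[0,0,0,0,0,-0.02,0],[0,0,0,0,0,-0.02,0],[0,0,0,0,0,0,0],[0,0,0,0,0,0,0],[0,0,0,0,0,0,0],[0,0,0,0,0,0,0]]'
python3 - <<'E'
from h import *
s=manip.grab_frame("side");a=cv2.imread("pics/side16.png")
print("diff px in fixture crop",(np.abs(s[195:255,335:430].astype(int)-a[195:255,335:430]).max(2)>40).sum(), manip.state()["contact_force"])
print(manip.job_done())
E
```

```text
time: 16.0
tool_pos: [0.3805, -0.5131, 0.2356]
tool_rot: [-0.001, 0.998, -0.055, -0.001]
contact_force: [-0.6, -0.1, -0.9]
gripper_width: 0.002
diff px in fixture crop 0 [ 0.14758012 -0.13144905  0.91613288]
the job is handed in; nothing more can be done
None
```

The latch is shut and the jaw grips the tube; I handed the job in at about 16 s.

I pinched the finger roll and lifted the loop over the keeper's lip. I lowered the crossbar behind the lip and drew it back under until it caught and pulled the jaw in. Then I let go and pushed the handle down past centre onto its stop with closed fingers.

**Last checks:**
- **Latch:** the side and top pictures show the crossbar under the lip. The handle lies level on its stop, with its top measured at 67–68 mm against the 68 mm expected.
- **Hold:** with the robot clear and its force reading about zero, the fixture did not change in the picture over the last 0.6 s.
- **Surroundings:** the tube's ends are where they started, and the other things on the bench look unmoved.

**Uncertain or disagreeing:**
- **Jaw offset:** the first fit of the jaw's starting offset gave about 2.6 mm, and the keeper's outline suggested about 7 mm. I placed the bar from the keeper's outline and the measured forces instead.
- **Final press:** the confirming press on the shut lever reached about 47 N in total, 40 N of it vertical. It went through the fingertips, not the gripper's body.

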